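# Spread the clay lumps to dry and hang up the scoop

### The arm

A 6-joint arm with a two-finger parallel gripper is mounted at the origin on the work surface. World frame = base frame: x ahead of the robot, y to its left, z up, the work surface at z = 0. Lengths are in m, angles in rad, forces in N, time in s.
With the tool pointing down it reaches from about 0.3 to 0.75 m from the base axis. Payload 8.5 kg.
Tool frame: the origin (TCP) lies at the very end of the fingers, on their centre line; the grasp point (between the pads) lies 19 mm behind it (ctrl.hold_point_z is the distance from the TCP to the grasp point, in m); z points along the fingers, y is the direction in which the jaws open and shut (so a half turn about z gives the same grasp; the last joint's range is limited). The gripper opens to 85 mm and grips with 20 to 120 N. Pads are 22 mm wide; open, the fingers measure 114 mm over their backs; the gripper's body (76 mm by 85 mm) begins 54 mm behind the grasp point. The pads swing forward as they close: fully open they stand 13 mm farther back than shut.
Start: joints at [-1.475, 0.381, 1.297, -0, 1.464, -0.215], TCP at [0.168, -0.524, 0.231] pointing down, gripper open.
Joint ranges: [-3.11, 3.11], [-0.89, 2.33], [0.22, 2.48], [-1.42, 4.56], [0.17, 2.85], [-2.88, 2.88]. Speed limits (rad/s): [2.39, 2.39, 3.14, 3.14, 3.14, 3.14].

### API

Orientations are given as a rotation vector (axis times angle).
In Python, from station import ctrl gives the robot as it stands.
- The arm moves only by the shell command python3 -m handwheel 'ROWS' [FORCE]. ROWS is JSON, a list of rows, each a list of 3 entries, a list of its own where there are three numbers: the shift along the tool's x, y, z in cm, then the turn about the tool's z in rad, then the opening, from 0 (shut) to 1 (fully open). A call has 1 to 12 rows; each row is the pose to reach, as a shift and turn from the pose commanded when the call began, along the tool's axes at that moment; what a row does not reach only later rows make up. A row lasts 1/12 s, in which the tool goes at most 41.7 mm and 7.16 degrees, less where a joint would pass 70% of its speed; a pose out of reach is approached as far as the arm can. A call with a gripper value outside its range is refused whole. The fingers move at their own pace and stop on an object; FORCE is the grip in N (left out, the last holds). Time passes only in rows, so rows that repeat a pose let the fingers close. It gives the time, the measured TCP pose, the force and the opening at its end, in the units of the state.
- ctrl.sense(): the state, without advancing time (a new reading comes with each control period).
- ctrl.camera(name): name is "scene" or "top"; returns a dict with "color" (480x640x3 uint8, red, green, blue), "fx", "fy", "cx", "cy" (pixels), "k1" (the pictures are not rectified: a ray, as slopes to the right and down, at radius r is drawn at 1 + k1 r^2 times it, then the intrinsics apply), "cam_to_world" (4x4, takes a point from camera to world coordinates). Camera axes: x right, y down, z forward; pixel columns grow to the right and rows downward; lengths in m; the calibration is good to about 2 mm. A picture is of the moment at which its call begins. There is no depth.
- ctrl.hand_in(): hands the job in, once; it reports no verdict.
The state is a dict: "time_s": time; "joint_pos": joint angles; "dq": joint speeds; "joint_efforts": joint torques, N m; "eef_pos": TCP position; "orientation": TCP orientation; "contact_force": force on the tool from outside, world axes, zero at the start; "moment": the same for the moment, N m; "width": opening from 0.0 (shut) to 1.0 (fully open).
Only numpy, scipy, OpenCV 4.12 (cv2) and the standard library are available. Lean on these libraries where they do the work, as an engineer would, in place of code of your own. Each camera call takes 0.05 s, during which the arm holds its last target.

### The job

Pick up the scoop by its carrying bar with all six clay lumps in it, take it over the drying tray and shake them out, spread so that all six lie in the tray with at least two in each bay. Then hang the empty scoop by its bar on the stand's hook so that it hangs freely and still, and after that push the fan's lever all the way over to on. Leave the jar, mug, bowl, brush and pot where they stand.

Things in the scene. Friction and masses are not known exactly. Their poses are not given: they have to be found in the camera images.
- scoop: Open-fronted aluminium scoop with a carrying bar, on the table, holding six clay lumps. Pan 110 long (x) x 126 wide (y), floor 4 thick, side and back walls 36 high, 3 thick; its open front edge (x = -55) faces roughly the robot. Uprights at y = +-60.5 (16 in x, 5 in y) carry the bar. Origin: centre of the underside, z up. About 220 g empty; hung by the bar's middle it hangs level.
- scoop_bar (a point): Middle of the scoop's wooden bar, 7 behind (+x of) the pan's centre, 113 above the underside. The bar runs along scoop y, 116 between the uprights, 14 thick (x), 16 high (z); gap from its underside down to the back wall's top 69. Gripped about 35 to one side, its middle stays free for the hook. Axes as the scoop's.
- tray: Fixed wooden drying tray with a white plaster floor, outside 180 (x) x 320 (y) x 26 high, walls 6, inner floor 6 above the table. A low rib along x (6 wide, top 14 above the table) at y = 0 divides it into two equal bays, 151 x 168 each. Origin: centre of the underside.
- stand: Fixed steel hook stand: base plate 170 x 130 x 12 (centred at x = +50); a 10 mm round bar rises at x = +95 to 215 high, runs towards stand -x (roughly to the robot) and down to the hook's level seat above the origin, then turns up at its tip. Origin: on the table straight below the seat.
- hook_seat (a point): Top of the hook's level seat, 195 above the table. The seat (10 mm round bar along stand x) is level from x = -18 to +20; the upturned tip at x = -30 ends 22 above the seat's top; the other way the bar climbs 25 to the post at x = +95. The scoop's bar is laid across it, along stand y. Axes as the stand's.
- fan: Fixed low drum fan that blows on the tray: grey plinth 250 x 120 x 20 high, drum 170 across with its grille 130 behind (+x of) the lever. Origin: on the table straight below the lever's pivot; x points from the tray to the drum.
- lever_tip (a point): Centre of the black ball (26 across) on the fan's lever. The lever is 80 long, its pivot 42 above the table, swinging in the fan's x-z plane.
- lever (a joint): Fan lever angle in rad: 0 = leaning 0.5 rad towards the tray (off), 1.0 = leaning 0.5 rad away from the tray towards the drum (fully on). It stays where it is left.
- lump1: One of six alike dry terracotta clay lumps, about 28 across and 22 high, 16 g, faceted; starts in the scoop. Origin: its centre.
- lump2: One of six alike dry terracotta clay lumps, about 28 across and 22 high, 16 g, faceted; starts in the scoop. Origin: its centre.
- lump3: One of six alike dry terracotta clay lumps, about 28 across and 22 high, 16 g, faceted; starts in the scoop. Origin: its centre.
- lump4: One of six alike dry terracotta clay lumps, about 28 across and 22 high, 16 g, faceted; starts in the scoop. Origin: its centre.
- lump5: One of six alike dry terracotta clay lumps, about 28 across and 22 high, 16 g, faceted; starts in the scoop. Origin: its centre.
- lump6: One of six alike dry terracotta clay lumps, about 28 across and 22 high, 16 g, faceted; starts in the scoop. Origin: its centre.
- jar: Bystander: closed white glaze jar, 68 across, 110 high. Origin: centre of the underside.
- mug: Bystander: blue mug, 76 across, 85 high. Origin: centre of the underside.
- bowl: Bystander: white bowl, 104 across, 50 high. Origin: centre of the underside.
- brush: Bystander: lying brush, 180 long. Origin: centre of the underside.
- pot: Bystander: terracotta pot, 88 across, 85 high. Origin: centre of the underside.
Mind the look-alikes: they are no part of the job. What is shaped like the scoop but yellow is not meant.

How it is judged:
By the outcome, as a careful person would: the job done as asked, in the order asked, and still so for the second after the job is handed in, with the robot touching nothing.
It also fails if it takes over 64 s, if anything falls off the work surface, if the arm or the gripper's body presses on something with over 40 N, if the wrist force passes 120 N, or if a joint passes its speed limit or range.

## Working session

There is one attempt and no reset: what is moved stays moved. The work goes in short steps, Python scripts to look and compute and a shell command to move; the robot and the scene stay as the last step left them, time stands still between calls to the robot, and variables do not carry over. Pictures are saved under pics/ and viewed, and the job is handed in when it is done.

```bash
ls; mkdir -p pics
python3 - <<'E'
from station import ctrl
import cv2
print(ctrl.sense(), ctrl.hold_point_z)
for n in ("scene","top"):
    c=ctrl.camera(n); cv2.imwrite(f"pics/{n}0.png",c["color"][:,:,::-1])
    print({k:v for k,v in c.items() if k!="color"})
E
```

```text
pics
{'time_s': 0.0, 'joint_pos': array([-1.47528872e+00,  3.81190175e-01,  1.29831252e+00, -1.27524966e-05,
        1.46360137e+00, -2.15321833e-01]), 'dq': array([ 0.00022128,  0.00125884,  0.00133833, -0.00047877, -0.00087455,
       -0.00049302]), 'joint_efforts': array([-2.19425216e-03, -4.48460376e+01, -2.31280035e+01, -3.60066342e-04,
        4.79567403e-03, -2.55879307e-06]), 'eef_pos': array([ 0.16816903, -0.5233283 ,  0.23069746]), 'orientation': array([-3.10223676e+00, -4.86055087e-01, -1.22203410e-04]), 'contact_force': array([ 0.52674413, -0.28953917, -0.73894724]), 'moment': array([-0.02272012, -0.00999268,  0.02747337]), 'width': 0.9996136297702668} 0.0187
{'fx': 457.27071202393006, 'fy': 457.27071202393006, 'cx': 322.61852888749996, 'cy': 249.76812803302215, 'k1': -0.12141150979848211, 'cam_to_world': array([[ 2.29958976e-01,  7.32231425e-01, -6.41058508e-01,
         1.30373777e+00],
       [ 9.73199726e-01, -1.73749953e-01,  1.50642781e-01,
        -9.69628732e-02],
       [-1.07850773e-03, -6.58519623e-01, -7.52562783e-01,
         1.08353330e+00],
       [ 0.00000000e+00,  0.00000000e+00,  0.00000000e+00,
         1.00000000e+00]])}
{'fx': 478.7791676508544, 'fy': 478.7791676508544, 'cx': 312.010024049871, 'cy': 244.22850904160333, 'k1': -0.018553249838657835, 'cam_to_world': array([[-0.02687432, -0.99655326,  0.0784817 ,  0.3805722 ],
       [-0.99962937,  0.02644967, -0.00644544,  0.09329174],
       [ 0.00434741, -0.07862583, -0.99689472,  1.32254183],
       [ 0.        ,  0.        ,  0.        ,  1.        ]])}
```

View pics/scene0.png

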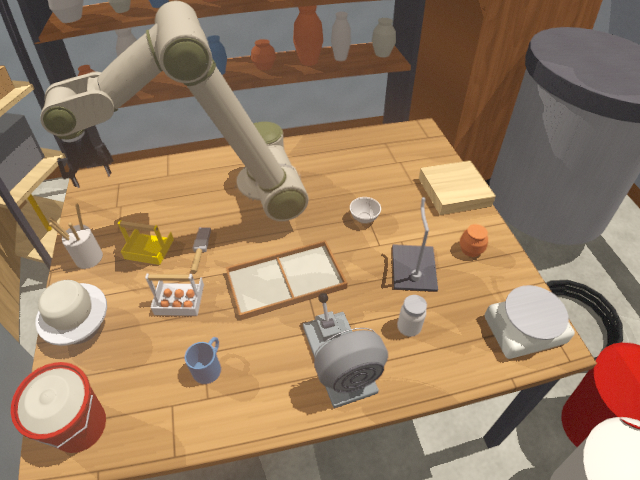

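View pics/top0.png

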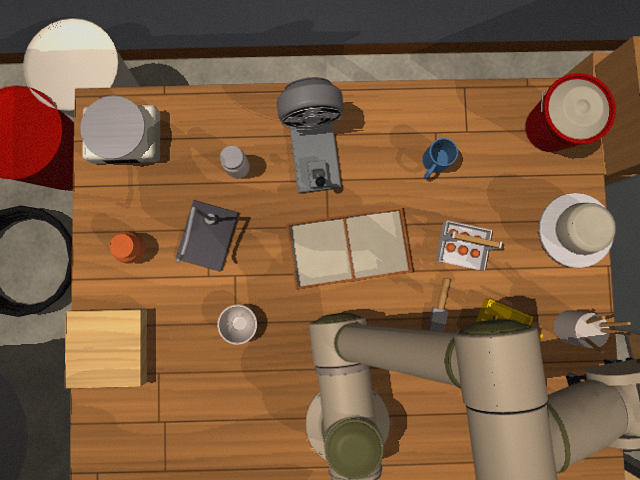

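The scene view shows the aluminium scoop with red lumps at about (178,295), the yellow look-alike at (146,245), the tray at (285,278), the fan lever at (323,300), and the hook stand at (415,260). In the top view the scoop is at (467,246), the tray at (350,248), the stand at (207,235), and the fan ball at (319,181). The candidates for "scoop" are the aluminium one at top (467,246) and the yellow one at top (507,315). The aluminium one fits, since it holds the lumps. I'll check it in a crop.

```bash
cat > h.py <<'E'
import numpy as np, cv2
from station import ctrl
class Cam:
    def __init__(s,name):
        c=ctrl.camera(name); s.img=c["color"]; s.K=np.array([[c["fx"],0,c["cx"]],[0,c["fy"],c["cy"]],[0,0,1]]); s.d=np.array([c["k1"],0,0,0,0.]); s.T=c["cam_to_world"]
    def ray(s,u,v):
        p=cv2.undistortPoints(np.array([[[u,v]]],float),s.K,s.d)[0,0]
        d=s.T[:3,:3]@np.array([p[0],p[1],1]); return s.T[:3,3],d/np.linalg.norm(d)
    def plane(s,u,v,z):
        o,d=s.ray(u,v); return o+d*(z-o[2])/d[2]
    def proj(s,P):
        P=np.atleast_2d(P).astype(float); Ti=np.linalg.inv(s.T)
        r=cv2.Rodrigues(Ti[:3,:3])[0]
        return cv2.projectPoints(P,r,Ti[:3,3],s.K,s.d)[0][:,0]
    def crop(s,fn,x0,y0,x1,y1,k):
        im=cv2.resize(s.img[y0:y1,x0:x1],None,fx=k,fy=k,interpolation=cv2.INTER_CUBIC); cv2.imwrite(fn,im[:,:,::-1])
def tri(ca,pa,cb,pb):
    o1,d1=ca.ray(*pa); o2,d2=cb.ray(*pb)
    A=np.stack([d1,-d2],1); t=np.linalg.lstsq(A,o2-o1,rcond=None)[0]
    a=o1+d1*t[0]; b=o2+d2*t[1]; return (a+b)/2,np.linalg.norm(a-b)
E
python3 - <<'E'
from h import *
t=Cam("top"); s=Cam("scene")
import pickle; pickle.dump((t,s),open("cams0.pkl","wb"))
t.crop("pics/a1.png",425,210,515,280,8)
s.crop("pics/a2.png",135,255,215,325,8)
t.crop("pics/a3.png",165,190,255,280,6)
s.crop("pics/a4.png",380,190,450,300,5)
t.crop("pics/a5.png",280,140,360,200,8)
s.crop("pics/a6.png",295,285,365,345,8)
E
```

```text
(no output)
```

View pics/a1.png

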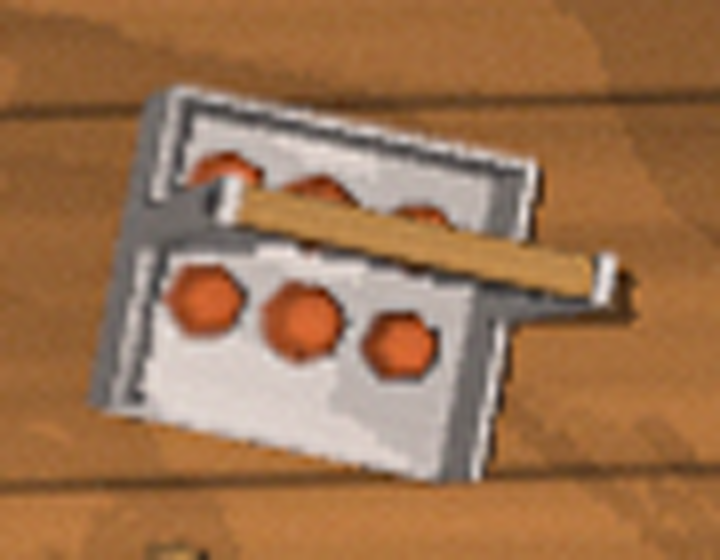

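View pics/a2.png

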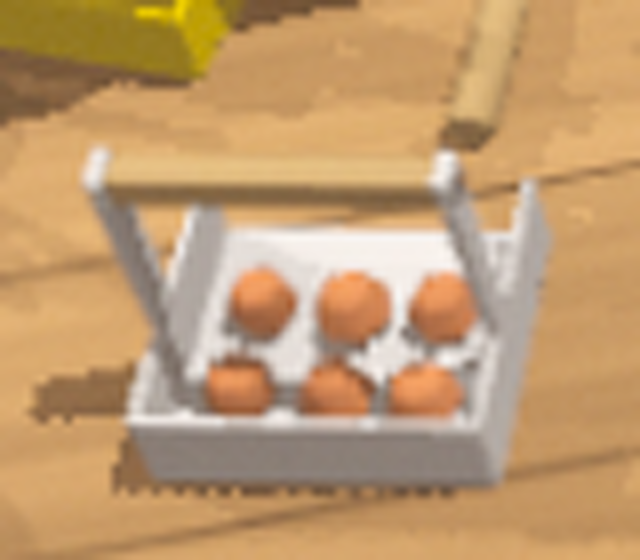

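View pics/a3.png

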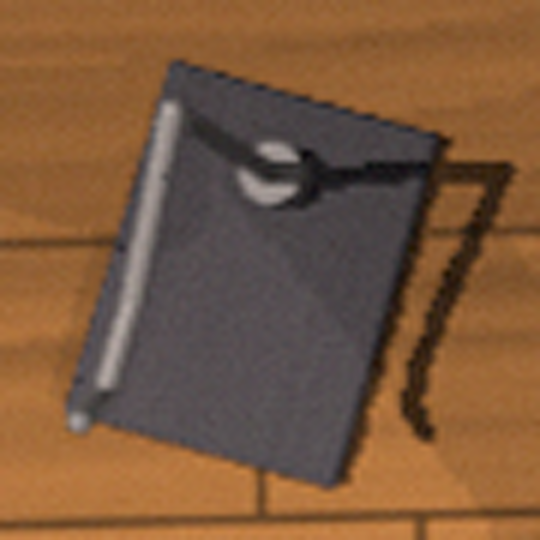

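View pics/a4.png

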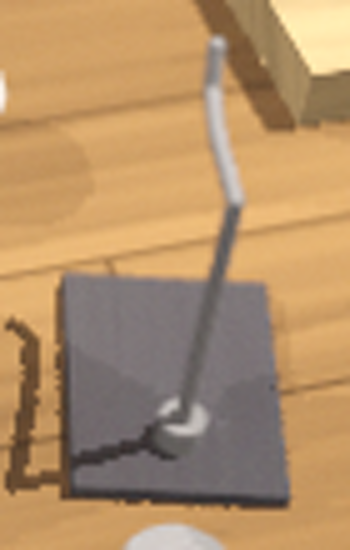

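View pics/a5.png

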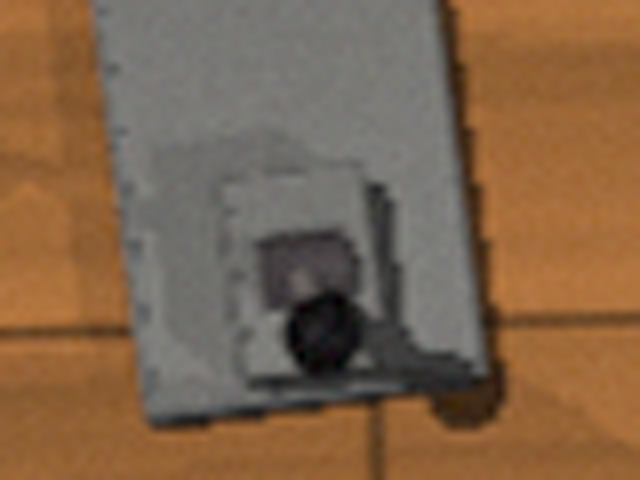

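View pics/a6.png

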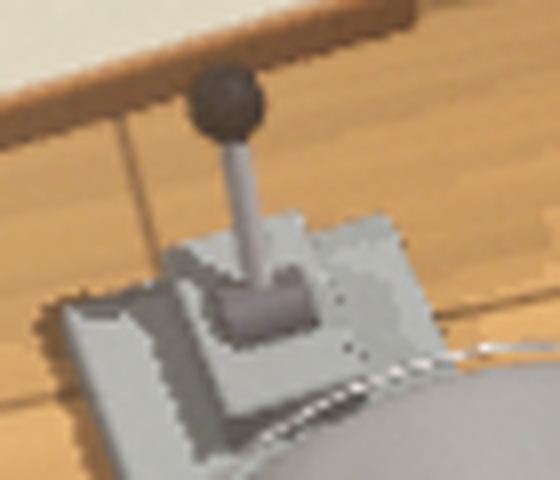

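Run:
```python
from h import *
import pickle
t,s=pickle.load(open("cams0.pkl","rb"))
np.set_printoptions(precision=4,suppress=True)
T=lambda x0,y0,k:(lambda p:(x0+p[0]/k-.4,y0+p[1]/k-.4))
a1,a2,a3,a4,a5,a6=T(425,210,8),T(135,255,8),T(165,190,6),T(380,190,5),T(280,140,8),T(295,285,8)
def tt(n,p,q): P,e=tri(t,p,s,q); print(n,P,round(e,4)); return P
L=tt("bar+y",a1((228,202)),a2((446,172)));R=tt("bar-y",a1((604,280)),a2((97,170)))
print("mid",(L+R)/2,"yaw(x axis)",np.arctan2(-(L-R)[0],(L-R)[1]),np.linalg.norm(L-R))
for p in [(228,202),(604,280)]: print("plane121",t.plane(*a1(p),.121))
for n,p in dict(fl=(98,405),fr=(478,480),bl=(165,92),br=(535,165)).items(): print(n,t.plane(*a1(p),.04))
tip=tt("tip",a3((78,422)),a4((217,42)));post=tt("posttop",a3((172,105)),a4((233,203)));seat=tt("seat front",a3((108,385)),a4((212,90)))
for z,p in [(.012,(175,62)),(.012,(440,138)),(.012,(335,487))]: print("base",t.plane(*a3(p),z))
v=post-tip; print("stand yaw",np.arctan2(v[1],v[0]))
b=tt("ball",a5((325,332)),a6((228,102)));pv=tt("pivot",a5((308,270)),a6((268,305)))
for p in [(95,0),(145,422),(490,375)]: print("plinth",t.plane(*a5(p),.02))
# tray
hsv=cv2.cvtColor(t.img,cv2.COLOR_RGB2HSV)
m=((hsv[...,1]<70)&(hsv[...,2]>140)).astype(np.uint8); m[:200]=0;m[295:]=0;m[:,:285]=0;m[:,420:]=0
n,l,st,c=cv2.connectedComponentsWithStats(m)
for i in range(1,n):
    if st[i,4]>500:
        r=cv2.minAreaRect(np.argwhere(l==i)[:,::-1].astype(np.float32)); bx=cv2.boxPoints(r)
        print("bay",st[i],[t.plane(u,v,.006)[:2].round(4) for u,v in bx],t.plane(*r[0],.006))
```

```text
bar+y [ 0.4898 -0.273   0.1169] 0.0001
bar-y [ 0.4619 -0.3916  0.1172] 0.0002
mid [ 0.4758 -0.3323  0.117 ] yaw(x axis) -0.23188036564639336 0.12181344460422791
plane121 [ 0.4895 -0.2718  0.121 ]
plane121 [ 0.4616 -0.3899  0.121 ]
fl [ 0.4296 -0.2491  0.04  ]
fr [ 0.4009 -0.376   0.04  ]
bl [ 0.5347 -0.2769  0.04  ]
br [ 0.5066 -0.4013  0.04  ]
tip [0.4395 0.3981 0.2142] 0.0005
posttop [0.5614 0.3593 0.2164] 0.0026
seat front [0.455  0.3924 0.1924] 0.0002
base [0.6153 0.4085 0.012 ]
base [0.5767 0.2868 0.012 ]
base [0.4176 0.337  0.012 ]
stand yaw -0.3079155549172407
ball [0.6372 0.0604 0.1141] 0.0006
pivot [0.6733 0.0646 0.046 ] 0.0024
plinth [0.7762 0.1341 0.02  ]
plinth [0.6274 0.1203 0.02  ]
plinth [0.6407 0.0011 0.02  ]
bay [ 346  211   62   67 3174] [array([ 0.554 , -0.0091]), array([ 0.5736, -0.157 ]), array([ 0.4078, -0.1761]), array([ 0.3889, -0.0296])] [ 0.4807 -0.0929  0.006 ]
bay [ 292  219   59   67 3081] [array([0.5358, 0.1423]), array([0.554 , 0.0001]), array([ 0.3887, -0.0199]), array([0.3709, 0.121 ])] [0.4619 0.0609 0.006 ]
```

```bash
cat >> h.py <<'E'
from scipy.spatial.transform import Rotation as Ro
np.set_printoptions(precision=4,suppress=True)
def goal(p,yawY):
    "shift (cm, tool axes) and turn for TCP->p with tool y at world yaw yawY"
    st=ctrl.sense(); R=Ro.from_rotvec(st["orientation"]).as_matrix()
    sh=R.T@(np.array(p)-st["eef_pos"])*100
    cur=np.arctan2(R[1,1],R[0,1]); turn=-((yawY-cur+np.pi)%(2*np.pi)-np.pi)
    print("t",round(st["time_s"],2),"tcp",st["eef_pos"],"yawY",round(cur,3),"tilt",R[:,2],"F",st["contact_force"],"w",round(st["width"],3),"j",st["joint_pos"])
    print("shift cm",sh,"turn",round(turn,3))
E
python3 - <<'E'
from h import *
import pickle
t,s=pickle.load(open("cams0.pkl","rb"))
goal([.484,-.298,.20],-.235)
c,sn=np.cos(-.235),np.sin(-.235); X=np.array([c,sn]);Y=np.array([-sn,c]); O=np.array([.4758,-.3323])-.007*X
hsv=cv2.cvtColor(t.img,cv2.COLOR_RGB2HSV)
m=((hsv[...,0]<12)&(hsv[...,1]>165)).astype(np.uint8); m[:210]=0;m[285:]=0;m[:,:430]=0;m[:,510:]=0
n,l,st,ce=cv2.connectedComponentsWithStats(m)
for i in range(1,n):
    if st[i,4]>8:
        P=t.plane(*ce[i],.017)[:2]-O; print(st[i,4],P@X,P@Y)
for n_,uv in dict(brush=(441,305),bowl=(237,324),pot=(126,247),jar=(234,162),mug=(441,158)).items(): print(n_,t.plane(*uv,.04))
E
```

```text
t 0.2 tcp [ 0.1682 -0.5235  0.2309] yawY -1.26 tilt [-0.0001  0.0009 -1.    ] F [0.0614 0.6542 0.501 ] w 0.996 j [-1.4753  0.381   1.2979  0.      1.4636 -0.2153]
shift cm [ 36.9651 -11.8075   3.1118] turn -1.025
17 0.03377168507727919 0.03586495293459949
12 0.03410570042971055 0.0033870743161476843
51 -0.011787189072888456 0.03498357729529144
64 -0.011846999146031741 0.000592178456753438
54 -0.013099487847291133 -0.03385997769854727
brush [ 0.3098 -0.2547  0.04  ]
bowl [0.2746 0.2896 0.04  ]
pot [0.4873 0.5852 0.04  ]
jar [0.7119 0.2915 0.04  ]
mug [ 0.7086 -0.274   0.04  ]
```

```bash
python3 -m handwheel '[[[3.5,-1.1,0.3],-0.1,1],[[7,-2.2,0.6],-0.2,1],[[10.5,-3.3,0.9],-0.3,1],[[14,-4.4,1.2],-0.4,1],[[17.5,-5.5,1.5],-0.5,1],[[21,-6.6,1.8],-0.6,1],[[24.5,-7.8,2],-0.7,1],[[28,-8.9,2.3],-0.8,1],[[31,-9.9,2.6],-0.9,1],[[34,-10.9,2.9],-1,1],[[37,-11.8,3.1],-1.025,1],[[37,-11.8,3.1],-1.025,1]]' 100
python3 - <<'E'
from h import *
goal([.484,-.298,.094],-.235)
t=Cam("top"); t.crop("pics/b1.png",380,180,540,300,5)
s=Cam("scene"); s.crop("pics/b2.png",80,180,240,330,5)
E
```

```text
time_s: 1.2
eef_pos: [0.4875, -0.2948, 0.1995]
orientation: [-2.46, -1.952, -0.002]
contact_force: [0.6, -0.4, 0.1]
width: 0.998
t 1.2 tcp [ 0.4875 -0.2948  0.1995] yawY -0.229 tilt [ 0.0003  0.0016 -1.    ] F [ 0.6046 -0.3574  0.1086] w 0.998 j [-0.7523  0.4393  1.2963  0.0013  1.4069 -0.5235]
shift cm [-0.4038 -0.2638 10.5543] turn 0.006
```

View pics/b1.png

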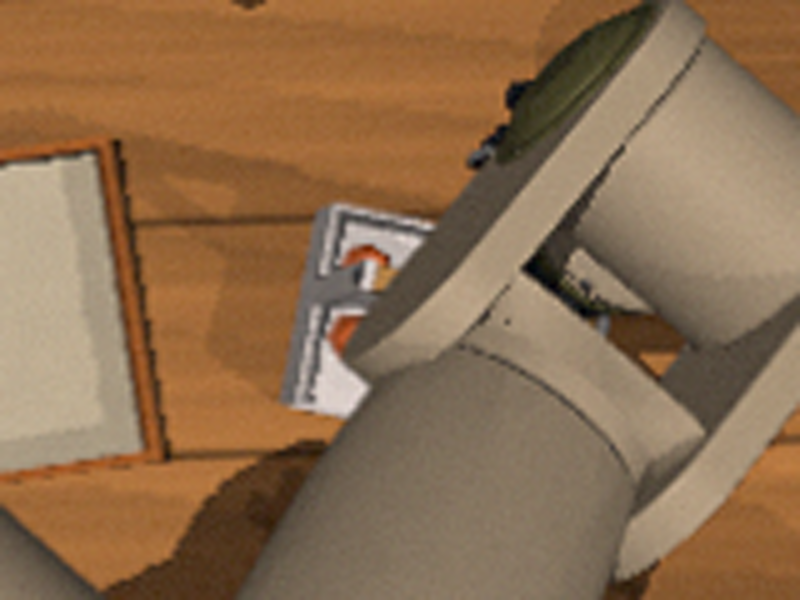

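View pics/b2.png

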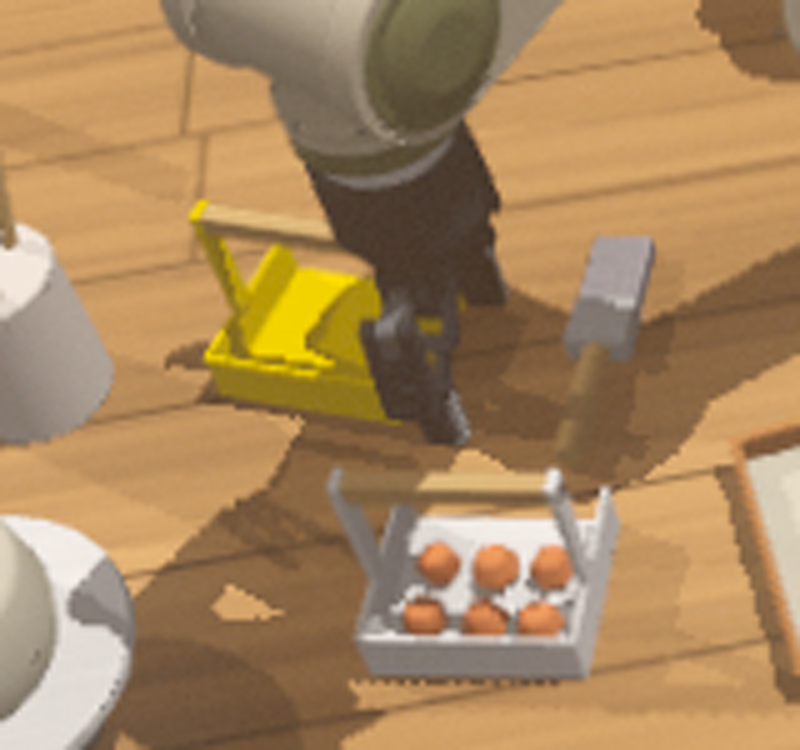

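Both views show the gripper above the aluminium scoop's bar (scene crop, bar at about (450,487)), with the six lumps undisturbed. Next I descend; shifts count from the commanded pose, which is on target.

```bash
python3 -m handwheel '[[[0,0,0.5],0,1],[[0,0,2],0,1],[[0,0,4],0,1],[[0,0,6],0,1],[[0,0,8],0,1],[[0,0,9.5],0,1],[[0,0,10.2],0,1],[[0,0,10.6],0,1],[[0,0,10.6],0,1],[[0,0,10.6],0,1]]'
python3 - <<'E'
from h import *
goal([.484,-.298,.094],-.235)
s=Cam("scene"); s.crop("pics/b3.png",130,240,210,320,8)
E
```

```text
time_s: 2.13
eef_pos: [0.4844, -0.2987, 0.095]
orientation: [2.466, 1.944, 0.0]
contact_force: [0.2, -0.2, 0.6]
width: 1.001
t 2.13 tcp [ 0.4844 -0.2987  0.095 ] yawY -0.236 tilt [ 0.0008 -0.0008 -1.    ] F [ 0.1985 -0.1865  0.6132] w 1.001 j [-0.7605  0.5444  1.4462 -0.      1.1499 -0.5249]
shift cm [ 0.06   -0.0551  0.104 ] turn -0.001
```

View pics/b3.png

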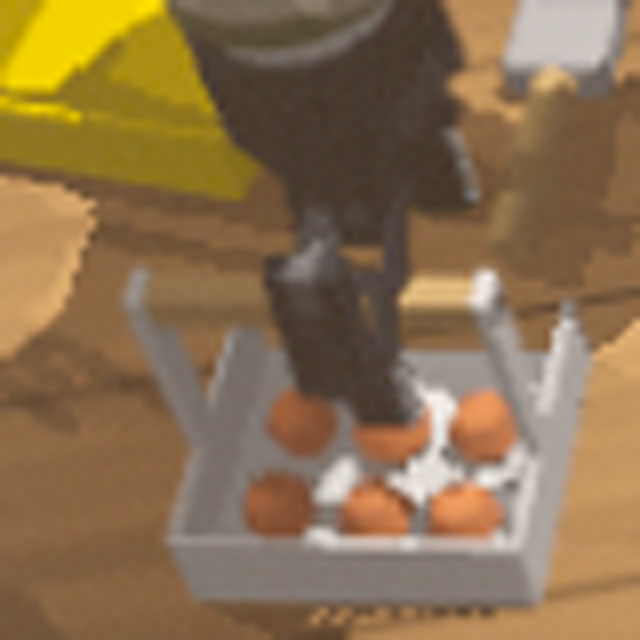

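Run:
```python
from h import *
s=Cam("scene")
for P in [(.484,-.298,.113),(.484+.042*.972,-.298-.042*.233,.126),(.484+.042*.972,-.298-.042*.233,.1)]: print((s.proj(P)[0]-[130,240])*8)
```

```text
[411.5186 295.7349]
[376.8247 372.2899]
[395.6138 418.7334]
```

The fingertip lies at about (390,415) in the crop, where I computed it should be, and the jaws straddle the bar. Next I close.

```bash
python3 -m handwheel '[[[0,0,0],0,0.3],[[0,0,0],0,0],[[0,0,0],0,0],[[0,0,0],0,0],[[0,0,0],0,0],[[0,0,0],0,0],[[0,0,0],0,0],[[0,0,0],0,0]]' 110
python3 - <<'E'
from h import *
goal([.484,-.298,.160],-.235)
E
```

```text
time_s: 2.9
eef_pos: [0.4845, -0.2981, 0.0945]
orientation: [2.466, 1.946, 0.0]
contact_force: [-0.2, 1.2, 2.1]
width: 0.14
t 2.9 tcp [ 0.4845 -0.2981  0.0945] yawY -0.235 tilt [ 0.0003 -0.0001 -1.    ] F [-0.157   1.1908  2.1097] w 0.14 j [-0.7597  0.5451  1.4468  0.0002  1.1494 -0.5248]
shift cm [-0.0012 -0.0524 -6.5535] turn 0.0
```

```bash
python3 -m handwheel '[[[0,0,-0.2],0,0],[[0,0,-0.7],0,0],[[0,0,-1.5],0,0],[[0,0,-2.5],0,0],[[0,0,-3.5],0,0],[[0,0,-4.5],0,0],[[0,0,-5.5],0,0],[[0,0,-6.3],0,0],[[0,0,-6.8],0,0],[[0,0,-7],0,0],[[0,0,-7],0,0]]'
python3 - <<'E'
from h import *
goal([.484,-.298,.160],-.235)
s=Cam("scene"); s.crop("pics/c1.png",130,210,210,310,6)
t=Cam("top");t.crop("pics/c1t.png",420,180,540,300,5)
E
```

```text
time_s: 3.82
eef_pos: [0.4844, -0.2982, 0.1647]
orientation: [2.466, 1.945, 0.0]
contact_force: [0.0, -0.3, -3.6]
width: 0.137
t 3.82 tcp [ 0.4844 -0.2982  0.1647] yawY -0.235 tilt [ 0.0004 -0.0003 -1.    ] F [ 0.0017 -0.2855 -3.6061] w 0.137 j [-0.7598  0.4682  1.3545  0.      1.3184 -0.5248]
shift cm [ 0.0053 -0.0468  0.4689] turn -0.0
```

View pics/c1.png

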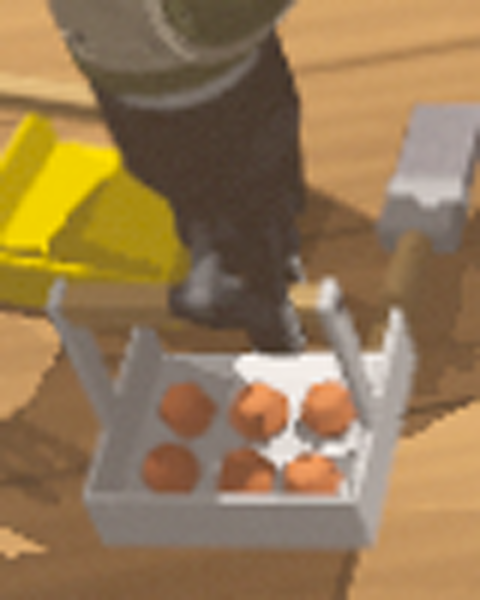

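Top-of-bar grip holds: the pan is level, and all six lumps are visible inside (scene crop, rows at y≈410 and y≈470). Next comes the half turn toward the tray's near side.

Run:
```python
from h import *
goal([.3187,-.0624,.1647],-3.017)
```

```text
t 3.92 tcp [ 0.4842 -0.298   0.1639] yawY -0.235 tilt [-0.0006  0.0006 -1.    ] F [ 0.3225 -0.4093 -3.3438] w 0.142 j [-0.7599  0.4691  1.3555  0.      1.3179 -0.5248]
shift cm [ 19.0578 -21.5831  -0.054 ] turn 2.782
```

```bash
python3 -m handwheel '[[[0.2,-0.2,0],0.03,0],[[0.7,-0.8,0],0.1,0],[[1.4,-1.6,0],0.2,0],[[2.1,-2.4,0],0.3,0],[[2.8,-3.2,0],0.4,0],[[3.5,-4,0],0.5,0],[[4.2,-4.8,0],0.6,0],[[4.9,-5.6,0],0.7,0],[[5.6,-6.4,0],0.8,0],[[6.3,-7.2,0],0.9,0],[[7,-8,0],1.0,0],[[7.7,-8.7,0],1.1,0]]'
python3 - <<'E'
from h import *
goal([.3187,-.0624,.1647],-3.017)
E
```

```text
time_s: 4.92
eef_pos: [0.4172, -0.2024, 0.1639]
orientation: [-3.12, -0.362, 0.001]
contact_force: [0.1, -0.0, -3.1]
width: 0.141
t 4.92 tcp [ 0.4172 -0.2024  0.1639] yawY -1.34 tilt [-0.0007  0.0005 -1.    ] F [ 0.0913 -0.0311 -3.1221] w 0.141 j [-0.7079  0.2991  1.6385 -0.0001  1.2049  0.632 ]
shift cm [ -6.3821 -15.8853  -0.0642] turn 1.677
```

```bash
python3 -m handwheel '[[[-0.4,-0.9,0],0.1,0],[[-0.7,-1.8,0],0.2,0],[[-1.1,-2.7,0],0.3,0],[[-1.4,-3.6,0],0.4,0],[[-1.8,-4.5,0],0.5,0],[[-2.2,-5.4,0],0.6,0],[[-2.5,-6.3,0],0.7,0],[[-2.9,-7.2,0],0.8,0],[[-3.2,-8.1,0],0.9,0],[[-3.6,-9,0],1.0,0],[[-4,-9.9,0],1.1,0],[[-4.3,-10.8,0],1.2,0]]'
python3 - <<'E'
from h import *
goal([.3187,-.0624,.1325],-3.017)
E
```

```text
time_s: 5.92
eef_pos: [0.3502, -0.1076, 0.1641]
orientation: [2.78, -1.463, -0.001]
contact_force: [-0.4, -0.7, -2.7]
width: 0.137
t 5.92 tcp [ 0.3502 -0.1076  0.1641] yawY -2.54 tilt [-0.0004  0.     -1.    ] F [-0.4281 -0.7366 -2.7051] w 0.137 j [-0.6246  0.1344  1.8697 -0.0002  1.1379  1.9155]
shift cm [-5.5093  0.0336  3.1618] turn 0.477
```

```bash
python3 -m handwheel '[[[-0.8,0,0],0.1,0],[[-1.6,0,0.1],0.2,0],[[-2.6,0,0.5],0.3,0],[[-3.6,0,1],0.4,0],[[-4.5,0,1.6],0.45,0],[[-5.1,0,2.2],0.475,0],[[-5.5,0,2.8],0.477,0],[[-5.5,0,3.1],0.477,0],[[-5.5,0,3.1],0.477,0]]'
python3 - <<'E'
from h import *
goal([.4129,-.0505,.1325],-3.017)
s=Cam("scene"); s.crop("pics/d1.png",190,180,350,330,5)
t=Cam("top"); cv2.imwrite("pics/d1t.png",t.img[:,:,::-1])
E
```

```text
time_s: 6.67
eef_pos: [0.3192, -0.0628, 0.1329]
orientation: [2.361, -2.072, -0.001]
contact_force: [0.7, 0.3, -3.1]
width: 0.142
t 6.67 tcp [ 0.3192 -0.0628  0.1329] yawY -3.011 tilt [-0.0008  0.0004 -1.    ] F [ 0.6519  0.2793 -3.074 ] w 0.142 j [-0.5638  0.1135  2.0163 -0.0002  1.0127  2.4473]
shift cm [-0.0026 -9.4504  0.0294] turn 0.006
```

View pics/d1.png

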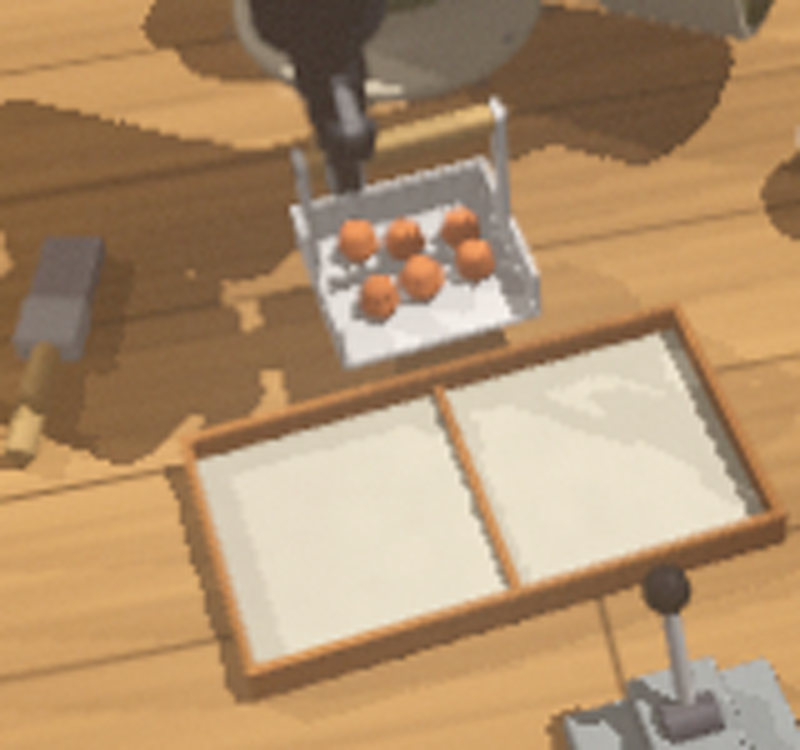

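View pics/d1t.png

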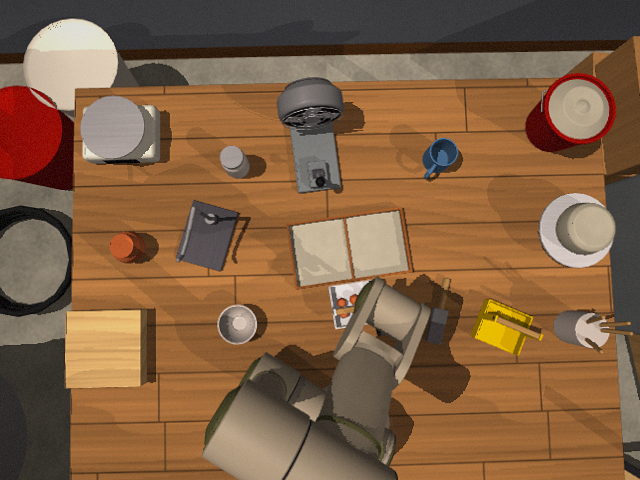

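The pan stands on the near side of the tray, open edge toward it and square to the rib. The rib runs on toward crop (410,320), and the lump columns straddle it. Next is a smooth run-in, then an abrupt reversal.

```bash
python3 -m handwheel '[[[0,-1,0],0,0],[[0,-2.8,0],0,0],[[0,-5.6,0],0,0],[[0,-9.4,0],0,0],[[0,-5.3,0],0,0],[[0,-1.2,0],0,0],[[0,0.5,0],0,0],[[0,0.5,0],0,0]]' 115
python3 - <<'E'
from h import *
goal([.4129,-.0505,.1325],-3.017)
s=Cam("scene"); s.crop("pics/d2.png",190,180,350,330,5)
E
```

```text
time_s: 7.43
eef_pos: [0.3123, -0.063, 0.1331]
orientation: [2.359, -2.074, -0.003]
contact_force: [0.9, -0.0, -2.0]
width: 0.136
t 7.43 tcp [ 0.3123 -0.063   0.1331] yawY -3.013 tilt [-0.002   0.0009 -1.    ] F [ 0.9008 -0.0436 -2.0007] w 0.136 j [-0.5767  0.1016  2.03   -0.0003  1.0121  2.4364]
shift cm [  0.0469 -10.1367   0.0439] turn 0.004
```

View pics/d2.png

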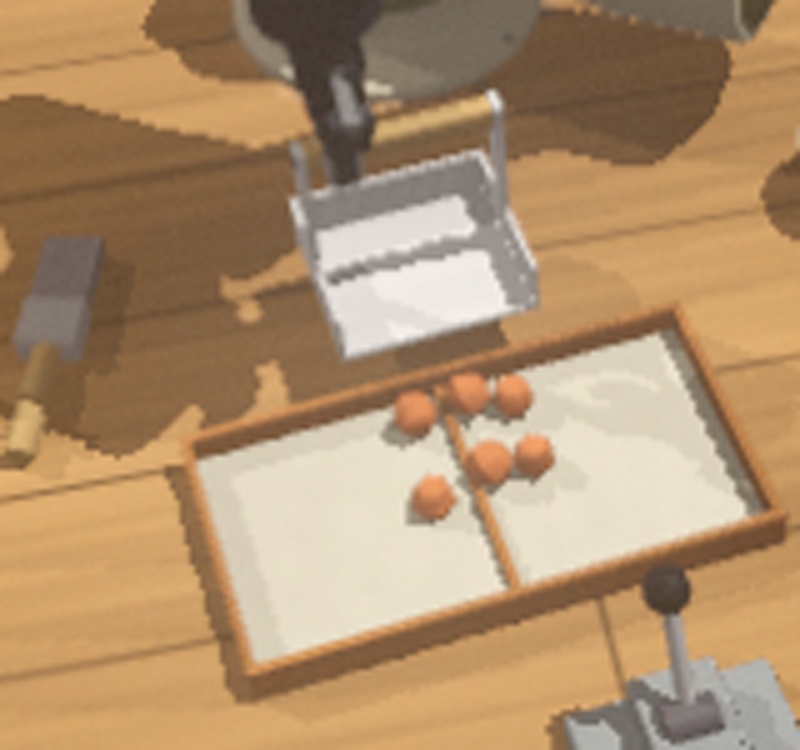

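All six lumps lie in the tray: two in the left bay, four in the right, and the scoop is empty. I'll recheck from above once the arm is away. Next I raise the scoop and carry it to the stand.

```bash
python3 -m handwheel '[[[0,0,-0.7],0,0],[[0,0,-2.2],0,0],[[0,0,-4.2],0,0],[[0,0,-6.2],0,0],[[0,0,-8.2],0,0],[[0,0,-9],0,0],[[0,0,-9.2],0,0]]'
python3 - <<'E'
from h import *
goal([.364,.458,.2245],-.307)
E
```

```text
time_s: 8.07
eef_pos: [0.3162, -0.0642, 0.2273]
orientation: [-2.36, 2.072, -0.008]
contact_force: [0.6, -1.1, -2.1]
width: 0.142
t 8.07 tcp [ 0.3162 -0.0642  0.2273] yawY -3.012 tilt [ 0.0043 -0.0026 -1.    ] F [ 0.6347 -1.0695 -2.0864] w 0.142 j [-0.5731 -0.0332  1.8399  0.0002  1.3298  2.4385]
shift cm [-51.1565 -11.5044   0.1628] turn -2.705
```

```bash
python3 -m handwheel '[[[-0.4,-0.1,0],-0.03,0],[[-1.5,-0.3,0],-0.1,0],[[-3.2,-0.7,0],-0.2,0],[[-5.2,-1.2,0],-0.3,0],[[-7.2,-1.6,0],-0.4,0],[[-9.2,-2.1,0],-0.5,0],[[-11.2,-2.5,0],-0.6,0],[[-13.2,-3,0],-0.7,0],[[-15.2,-3.4,0],-0.8,0],[[-17.2,-3.9,0],-0.9,0],[[-19.2,-4.3,0],-1,0],[[-21.2,-4.8,0],-1.1,0]]'
python3 - <<'E'
from h import *
goal([.364,.458,.2245],-.307)
E
```

```text
time_s: 9.07
eef_pos: [0.3343, 0.1545, 0.2245]
orientation: [3.098, -0.523, -0.002]
contact_force: [0.9, -0.5, -1.4]
width: 0.143
t 9.07 tcp [0.3343 0.1545 0.2245] yawY -1.905 tilt [-0.0014  0.     -1.    ] F [ 0.9476 -0.4901 -1.4409] w 0.143 j [0.1081 0.0626 1.7505 0.0002 1.3299 2.0133]
shift cm [ -7.162  -29.6399  -0.0037] turn -1.598
```

```bash
python3 -m handwheel '[[[-0.5,-2,0],-0.1,0],[[-1,-4,0],-0.2,0],[[-1.5,-6.2,0],-0.3,0],[[-2,-8.4,0],-0.4,0],[[-2.6,-10.6,0],-0.5,0],[[-3.1,-12.8,0],-0.6,0],[[-3.6,-15,0],-0.7,0],[[-4.2,-17.2,0],-0.8,0],[[-4.7,-19.4,0],-0.9,0],[[-5.2,-21.5,0],-1,0],[[-5.7,-23.5,0],-1.1,0],[[-6.1,-25.2,0],-1.2,0]]'
python3 - <<'E'
from h import *
goal([.364,.458,.2245],-.307)
E
```

```text
time_s: 10.07
eef_pos: [0.3609, 0.4128, 0.2238]
orientation: [-2.852, -1.318, 0.003]
contact_force: [0.9, -0.7, -1.1]
width: 0.139
t 10.07 tcp [0.3609 0.4128 0.2238] yawY -0.705 tilt [-0.0018 -0.0008 -1.    ] F [ 0.9043 -0.7484 -1.1337] w 0.139 j [0.6362 0.384  1.3144 0.0004 1.4451 1.3411]
shift cm [ 3.6405 -2.692  -0.077 ] turn -0.398
```

```bash
python3 -m handwheel '[[[1,-0.8,0],-0.1,0],[[1.9,-1.4,0],-0.2,0],[[2.7,-2,0],-0.3,0],[[3.3,-2.5,0],-0.37,0],[[3.6,-2.7,0],-0.398,0],[[3.6,-2.7,0],-0.398,0],[[3.6,-2.7,0],-0.398,0]]'
python3 - <<'E'
from h import *
goal([.4786,.4219,.2245],-.307)
t=Cam("top"); s=Cam("scene")
import pickle; pickle.dump((t,s),open("cams1.pkl","wb"))
t.crop("pics/e1.png",130,180,270,320,5)
s.crop("pics/e2.png",370,130,490,280,5)
t.crop("pics/e3.png",280,195,425,300,5)
E
```

```text
time_s: 10.65
eef_pos: [0.3642, 0.4558, 0.2245]
orientation: [2.542, 1.845, -0.002]
contact_force: [-0.8, 0.6, -2.7]
width: 0.141
t 10.65 tcp [0.3642 0.4558 0.2245] yawY -0.315 tilt [-0.0011 -0.0008 -1.    ] F [-0.7573  0.6111 -2.7188] w 0.141 j [0.6938 0.4451 1.2121 0.     1.4858 1.0089]
shift cm [ 0.3232 11.925  -0.0102] turn -0.008
```

View pics/e1.png

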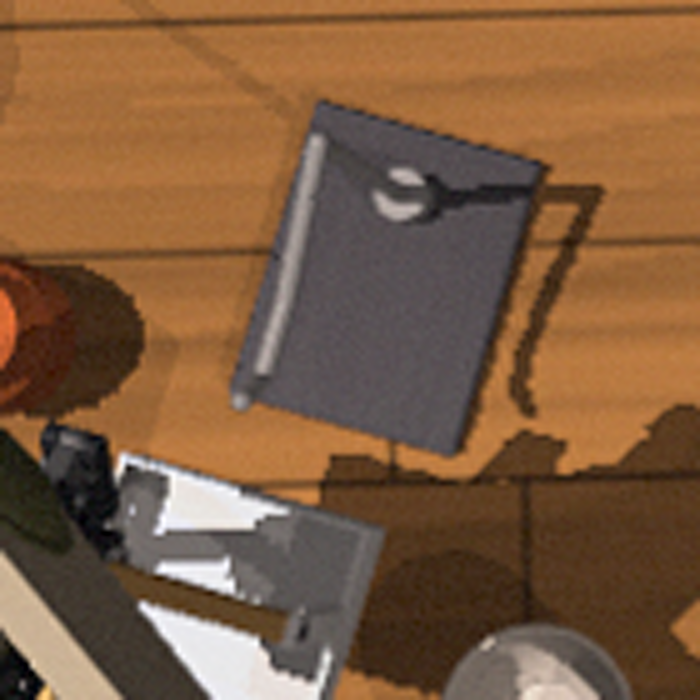

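View pics/e2.png

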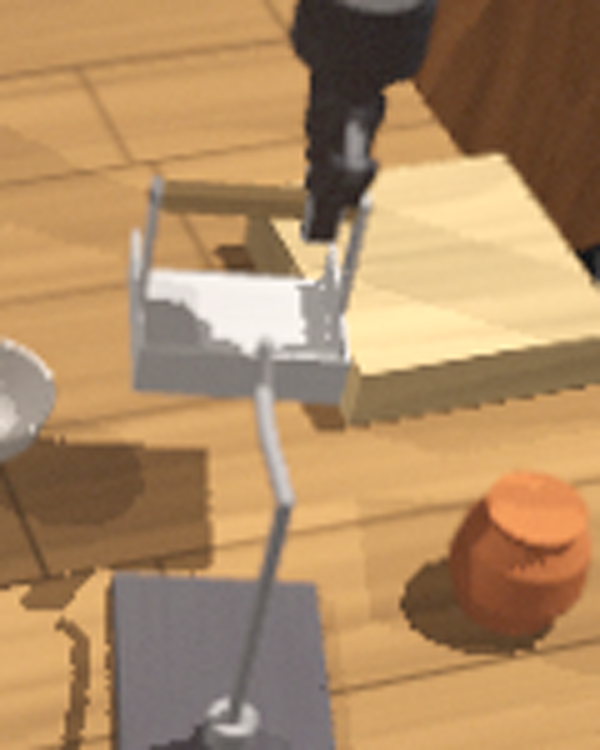

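View pics/e3.png

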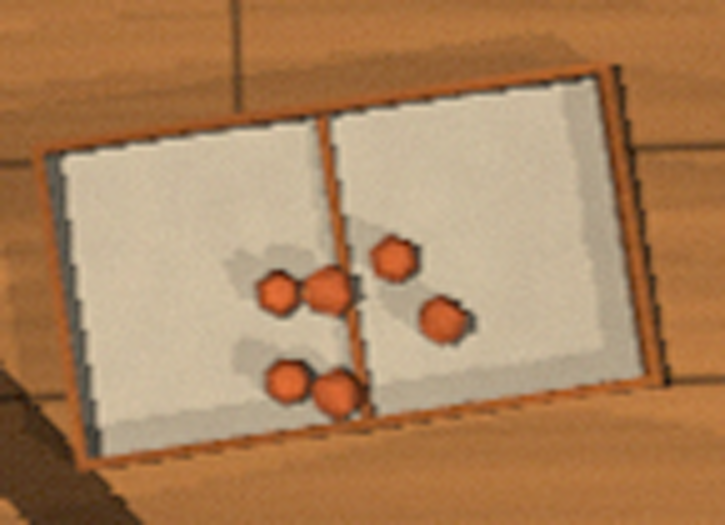

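Top crop: two lumps lie right of the rib, at (395,258) and (443,318), and four left of it. All are inside the tray walls, so the dump meets the requirement. The stand crop shows the bar's free half with its end at (300,628) and the hook tip at (240,400). I'll check the bar end and the hook by triangulation before the approach.

Run:
```python
from h import *
import pickle
t,s=pickle.load(open("cams1.pkl","rb"))
f=lambda x0,y0,k,p:(x0+p[0]/k-.4,y0+p[1]/k-.4)
P,e=tri(t,f(130,180,5,(302,620)),s,f(370,130,5,(156,182))); print("bar -y end",P,e)
G=np.array([.3642,.4558]); print("expected", G-.0955*np.array([np.sin(.315),np.cos(.315)]))
for n,a,b in [("tip",(242,400),(266,345)),("seatfront",(262,372),(262,385)),("post",(318,135),(287,502))]:
    print(n,*tri(t,f(130,180,5,a),s,f(370,130,5,b)))
# pan back corners (wall top)
print("back right",*tri(t,f(130,180,5,(382,528)),s,f(370,130,5,(137,345))))
print(t.plane(*f(130,180,5,(122,455)),.166),t.plane(*f(130,180,5,(382,528)),.166),t.plane(*f(130,180,5,(302,620)),.251))
goal([.4786,.4219,.2245],-.307)
```

```text
bar -y end [0.3402 0.3604 0.2579] 0.001867877695398876
expected [0.3346 0.365 ]
tip [0.4403 0.3975 0.2128] 0.000688200306687815
seatfront [0.4542 0.3926 0.1956] 0.0009274981820471519
post [0.5626 0.3599 0.218 ] 0.0009461824827996549
back right [0.38   0.3446 0.1694] 0.003603763614251156
[0.4179 0.4689 0.166 ] [0.3795 0.3436 0.166 ] [0.3397 0.3612 0.251 ]
t 10.75 tcp [0.3644 0.4555 0.225 ] yawY -0.315 tilt [-0.0005 -0.0004 -1.    ] F [-0.0772  0.4798 -1.5974] w 0.141 j [ 0.6932  0.4441  1.2122 -0.      1.4859  1.0086]
shift cm [ 0.3529 11.8999  0.0483] turn -0.008
```

Run:
```python
from h import *
import pickle
t,s=pickle.load(open("cams1.pkl","rb"))
M=np.array([.3533,.4215]); 
X=np.array([np.cos(-.307),np.sin(-.307)]);Y=np.array([-X[1],X[0]])
for h in (.13,):
  for x,y,z in [(.048,-.063,0),(.048,.063,0),(.048,-.063,.036),(.048,.063,.036),(0,-.063,.121),(0,.063,.121)]:
    P=np.r_[M+x*X+y*Y,h+z]; print((x,y,z),"scene crop",(s.proj(P)[0]-[370,130])*5,"top crop",(t.proj(P)[0]-[130,180])*5)
```

```text
(0.048, -0.063, 0) scene crop [127.9892 391.125 ] top crop [388.8662 524.6549]
(0.048, 0.063, 0) scene crop [335.8269 402.7162] top crop [147.0807 454.2414]
(0.048, -0.063, 0.036) scene crop [135.0247 347.1093] top crop [372.9743 525.1079]
(0.048, 0.063, 0.036) scene crop [346.8612 358.9434] top crop [123.7585 452.5043]
(0, -0.063, 0.121) scene crop [149.1286 183.158 ] top crop [299.5428 630.3553]
(0, 0.063, 0.121) scene crop [365.4798 195.3095] top crop [ 30.0976 551.4118]
```

The pan corners and bar ends match a level scoop to about 1 px. Next I go in over the hook.

```bash
python3 -m handwheel '[[[0.1,0.5,0],-0.008,0],[[0.2,1.5,0],-0.008,0],[[0.3,2.9,0],-0.008,0],[[0.35,4.3,0],-0.008,0],[[0.35,5.7,0],-0.008,0],[[0.35,7.1,0],-0.008,0],[[0.35,8.5,0],-0.008,0],[[0.35,9.9,0],-0.008,0],[[0.35,11,0],-0.008,0],[[0.35,11.6,0],-0.008,0],[[0.35,11.9,0],-0.008,0],[[0.35,11.9,0],-0.008,0]]'
python3 - <<'E'
from h import *
goal([.4786,.4219,.1845],-.307)
t=Cam("top"); s=Cam("scene")
t.crop("pics/f1.png",140,170,260,270,6)
s.crop("pics/f2.png",360,160,460,280,5)
E
```

```text
time_s: 11.75
eef_pos: [0.4792, 0.4221, 0.2252]
orientation: [-2.534, -1.856, 0.0]
contact_force: [0.1, -0.1, -3.1]
width: 0.142
t 11.75 tcp [0.4792 0.4221 0.2252] yawY -0.306 tilt [-0.0002 -0.     -1.    ] F [ 0.1103 -0.1206 -3.1235] w 0.142 j [0.5371 0.5443 1.0378 0.0001 1.5597 0.8435]
shift cm [-0.0364 -0.0469  4.0652] turn 0.001
```

View pics/f1.png

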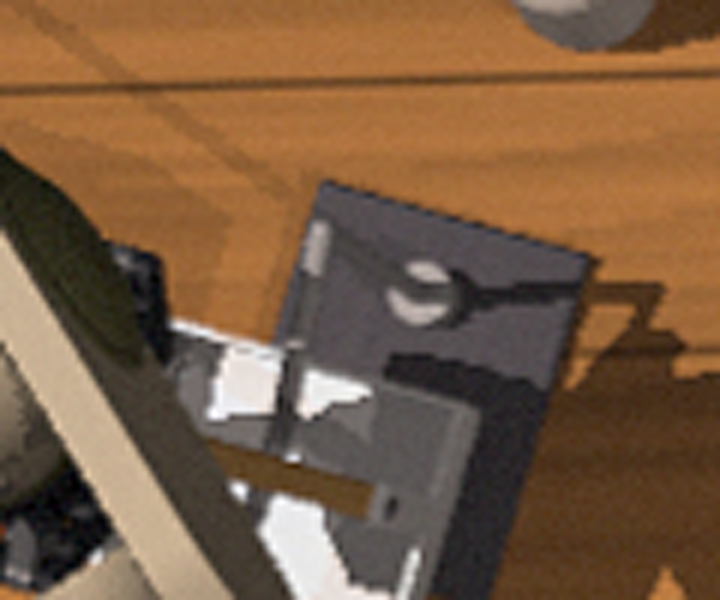

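View pics/f2.png

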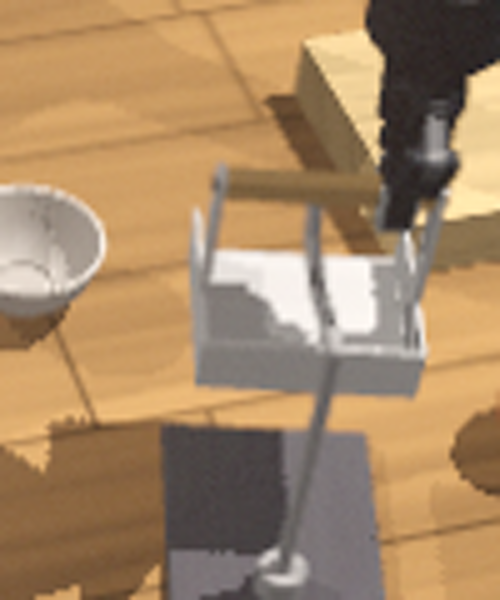

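Run:
```python
from h import *
t=Cam("top"); s=Cam("scene")
t.crop("pics/f3.png",180,220,225,265,16); s.crop("pics/f4.png",395,185,455,245,12)
X=np.array([np.cos(-.307),np.sin(-.307)]);Y=np.array([-X[1],X[0]]); O=np.array([.468,.3885])
f=lambda x0,y0,k,p:(x0+p[0]/k-.4,y0+p[1]/k-.4)
for n,p,z in [("bar inner end",f(140,170,6,(372,498)),.251),("hook under",f(140,170,6,(282,425)),.193),("hook2",f(140,170,6,(297,350)),.2),("hookpost",f(140,170,6,(318,228)),.216)]:
    P=t.plane(*p,z)[:2]-O; print(n,P@X,P@Y)
```

```text
bar inner end 0.0017691799266707363 -0.056280929898609486
hook under 0.019294880921579945 -8.522220342182033e-06
hook2 0.04911386481759952 0.001182802391982636
hookpost 0.09633953042427691 0.0030629135698835765
```

View pics/f3.png

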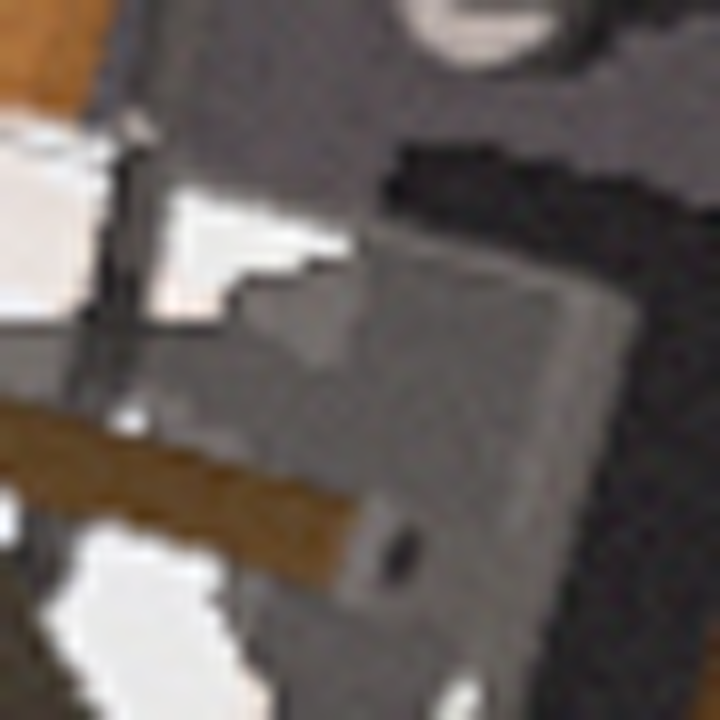

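View pics/f4.png

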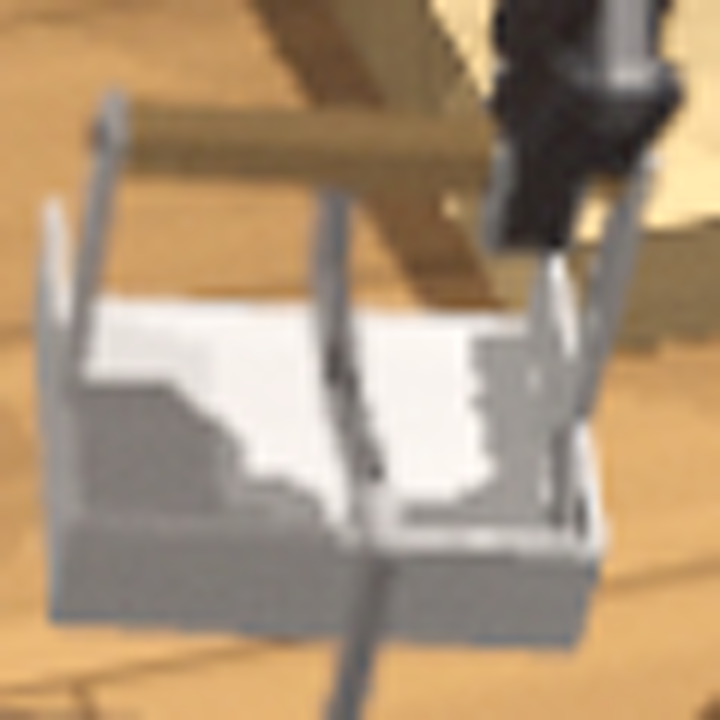

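The hook passes between the bar and the pan. The bar's middle is about 2 mm off the hook in +y, which I correct while lowering.

```bash
python3 -m handwheel '[[[-0.1,0,0.4],0,0],[[-0.2,0,1.2],0,0],[[-0.2,0,2],0,0],[[-0.2,0,2.8],0,0],[[-0.2,0,3.4],0,0],[[-0.2,0,3.7],0,0],[[-0.2,0,3.9],0,0],[[-0.2,0,4],0,0],[[-0.2,0,4],0,0]]'
python3 - <<'E'
from h import *
goal([.4786,.4219,.1845],-.307)
s=Cam("scene"); s.crop("pics/g1.png",380,180,460,260,8)
E
```

```text
time_s: 12.7
eef_pos: [0.4782, 0.4204, 0.1853]
orientation: [2.534, 1.857, 0.0]
contact_force: [0.1, 0.4, -2.3]
width: 0.143
t 12.7 tcp [0.4782 0.4204 0.1853] yawY -0.306 tilt [ 0.0002  0.     -1.    ] F [ 0.0586  0.3563 -2.3115] w 0.143 j [ 0.5356  0.5664  1.1132 -0.      1.4618  0.8416]
shift cm [ 0.1545 -0.0072  0.0831] turn 0.001
```

View pics/g1.png

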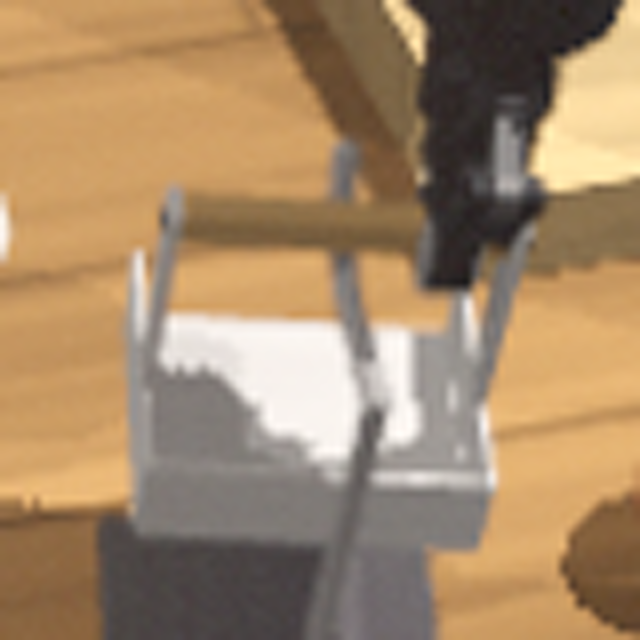

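The bar sits in the hook with the tip behind it, at crop (345,155). No contact force yet, so I lower in small steps.

```bash
python3 -m handwheel '[[[0,0,0.05],0,0],[[0,0,0.1],0,0],[[0,0,0.1],0,0],[[0,0,0.1],0,0]]'; python3 -m handwheel '[[[0,0,0.05],0,0],[[0,0,0.1],0,0],[[0,0,0.1],0,0],[[0,0,0.1],0,0]]'
```

```text
time_s: 13.08
eef_pos: [0.4782, 0.4204, 0.1846]
orientation: [2.534, 1.857, 0.001]
contact_force: [0.1, 0.4, -1.7]
width: 0.146
time_s: 13.42
eef_pos: [0.4783, 0.4205, 0.1841]
orientation: [2.534, 1.857, 0.002]
contact_force: [-0.7, 0.2, 5.3]
width: 0.142
```

Contact came at +5 N. I back off slightly and open gently.

```bash
python3 -m handwheel '[[[0,0,-0.03],0,0],[[0,0,-0.05],0,0],[[0,0,-0.05],0,0.16],[[0,0,-0.05],0,0.18],[[0,0,-0.05],0,0.2],[[0,0,-0.05],0,0.24],[[0,0,-0.05],0,0.3],[[0,0,-0.05],0,0.4],[[0,0,-0.05],0,0.5],[[0,0,-0.05],0,0.7],[[0,0,-0.05],0,0.7]]' 20
python3 - <<'E'
from h import *
goal([.4786,.4219,.1845],-.307)
s=Cam("scene"); s.crop("pics/g2.png",380,180,460,260,8)
E
```

```text
time_s: 14.33
eef_pos: [0.4781, 0.4204, 0.1838]
orientation: [-2.534, -1.857, 0.0]
contact_force: [-0.7, 0.1, -0.4]
width: 0.703
t 14.33 tcp [0.4781 0.4204 0.1838] yawY -0.306 tilt [-0.  0. -1.] F [-0.6551  0.1029 -0.4318] w 0.703 j [0.5356 0.5675 1.1157 0.     1.4584 0.8416]
shift cm [ 0.1594 -0.0028 -0.0679] turn 0.001
```

View pics/g2.png

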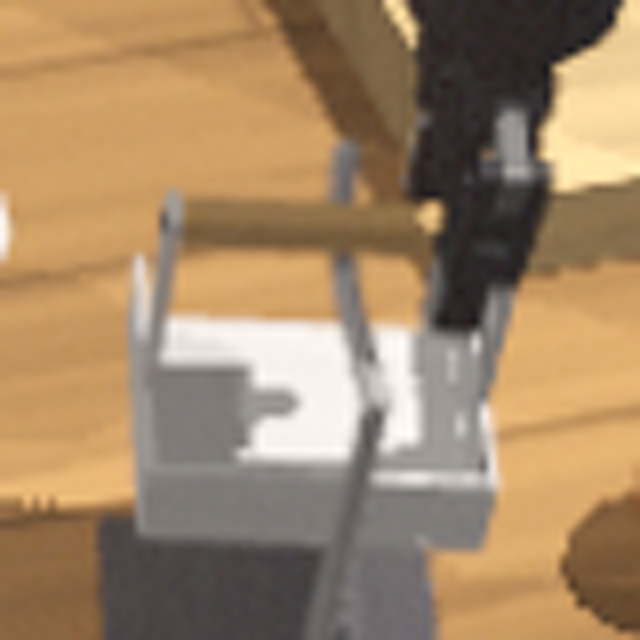

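The scoop hangs level and the fingers are clear on both sides. Next I go straight up.

```bash
python3 -m handwheel '[[[0,0,-0.5],0,0.7],[[0,0,-1.5],0,0.7],[[0,0,-3],0,0.7],[[0,0,-5],0,0.7],[[0,0,-7.5],0,0.7],[[0,0,-10],0,0.7],[[0,0,-12],0,0.7],[[0,0,-13],0,0.5],[[0,0,-13],0,0.2],[[0,0,-13],0,0]]' 40
python3 - <<'E'
from h import *
goal([.56,.05,.20],.10)
s=Cam("scene"); s.crop("pics/g3.png",380,180,460,260,8)
E
```

```text
time_s: 15.22
eef_pos: [0.4781, 0.4204, 0.3144]
orientation: [2.534, 1.857, 0.002]
contact_force: [-0.6, 0.6, -1.6]
width: 0.282
t 15.22 tcp [0.4781 0.4204 0.3144] yawY -0.306 tilt [ 0.001   0.0006 -1.    ] F [-0.6063  0.5737 -1.6336] w 0.282 j [ 0.5356  0.5071  0.854  -0.      1.7793  0.8416]
shift cm [-32.8605  18.9563  11.4274] turn -0.406
```

View pics/g3.png

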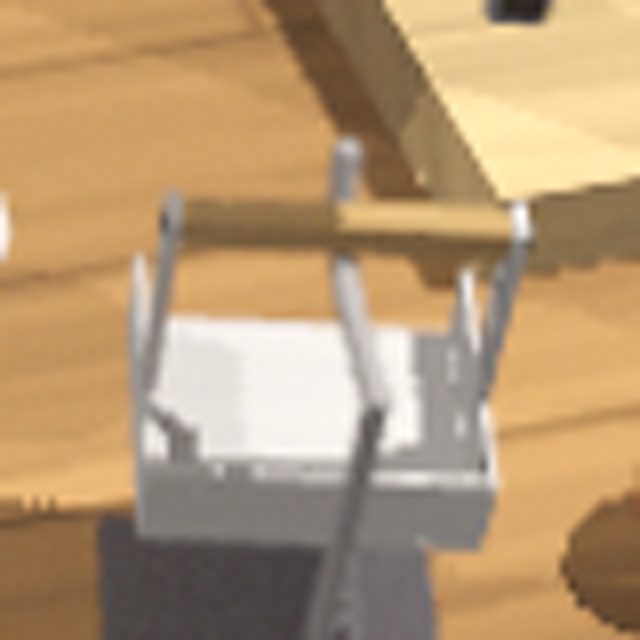

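The scoop hangs free and level on the hook with the gripper clear. Now the lever.

```bash
python3 -m handwheel '[[[-1,0.6,0],-0.03,0],[[-4,2.3,0.5],-0.08,0],[[-7,4,1.5],-0.12,0],[[-10,5.8,3],-0.16,0],[[-13,7.5,4.5],-0.2,0],[[-16.2,9.3,5.6],-0.24,0],[[-19.4,11.2,6.7],-0.28,0],[[-22.6,13,7.9],-0.32,0],[[-25.8,14.9,9],-0.36,0],[[-29,16.7,10.1],-0.4,0],[[-31.6,18.2,11],-0.406,0],[[-32.9,19,11.4],-0.406,0]]'
python3 - <<'E'
from h import *
goal([.589,.0557,.098],.10)
E
```

```text
time_s: 16.27
eef_pos: [0.5597, 0.0462, 0.1975]
orientation: [-2.108, -2.325, 0.004]
contact_force: [-0.6, 0.2, -0.2]
width: -0.002
t 16.27 tcp [0.5597 0.0462 0.1975] yawY 0.098 tilt [-0.004  -0.0001 -1.    ] F [-0.6248  0.1766 -0.1764] w -0.002 j [-0.1282  0.4287  1.3206 -0.0006  1.3963 -0.2257]
shift cm [0.662  3.0487 9.9338] turn -0.002
```

```bash
python3 -m handwheel '[[[0.1,0.6,1],0,0],[[0.3,1.2,3.5],0,0],[[0.3,1.9,6],0,0],[[0.3,2.5,8.3],0,0],[[0.3,2.9,9.6],0,0],[[0.3,2.9,10.2],0,0],[[0.3,2.9,10.2],0,0],[[0.3,2.9,10.2],0,0]]'
python3 - <<'E'
from h import *
goal([.688,.0657,.098],.10)
s=Cam("scene"); s.crop("pics/k1.png",280,250,380,350,7)
E
```

```text
time_s: 16.93
eef_pos: [0.5888, 0.0556, 0.0985]
orientation: [2.107, 2.33, 0.001]
contact_force: [-0.4, 0.8, 0.3]
width: 0.001
t 16.93 tcp [0.5888 0.0556 0.0985] yawY 0.1 tilt [ 0.0006 -0.     -1.    ] F [-0.3741  0.8076  0.3055] w 0.001 j [-0.1058  0.5737  1.3752  0.      1.192  -0.2062]
shift cm [0.0091 9.9674 0.0523] turn 0.0
```

View pics/k1.png

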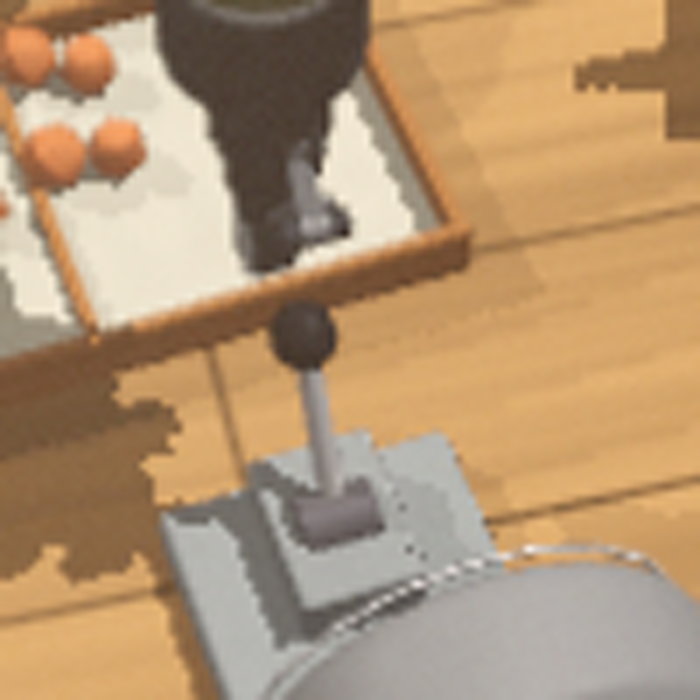

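Run:
```python
from h import *
s=Cam("scene")
for P in [(.5888,.0556,.0985),(.637,.0604,.113),(.5888+.0145,.057,.0985),(.711,.068,.112)]: print((s.proj(P)[0]-[280,250])*7)
```

```text
[259.4303 256.4602]
[300.6833 332.6946]
[271.5229 285.6822]
[369.3603 495.873 ]
```

The fingertips stand behind the ball, which is at crop (303,337), on the lever's line as computed. Next I push along +x.

```bash
python3 -m handwheel '[[[0,0.5,0],0,0],[[0,1.2,0],0,0],[[0,1.9,0],0,0],[[0,2.7,0],0,0],[[0,3.5,0],0,0],[[0,4.4,0],0,0],[[0,5.3,0],0,0],[[0,6.2,0],0,0],[[0,7.1,0],0,0],[[0,8,0],0,0],[[0,8.6,0],0,0],[[0,9,0],0,0]]'; python3 -m handwheel '[[[0,0.2,0],0,0],[[0,0.4,0],0,0],[[0,0.4,0],0,0]]';python3 - <<'E'
from h import *
s=Cam("scene"); s.crop("pics/k2.png",280,250,380,350,7)
E
```

```text
time_s: 18.03
eef_pos: [0.679, 0.0644, 0.0975]
orientation: [-2.107, -2.33, 0.0]
contact_force: [-0.4, 0.5, -0.2]
width: 0.004
time_s: 18.28
eef_pos: [0.6825, 0.0647, 0.0978]
orientation: [2.108, 2.33, 0.0]
contact_force: [0.5, 0.7, -0.2]
width: -0.001
```

View pics/k2.png

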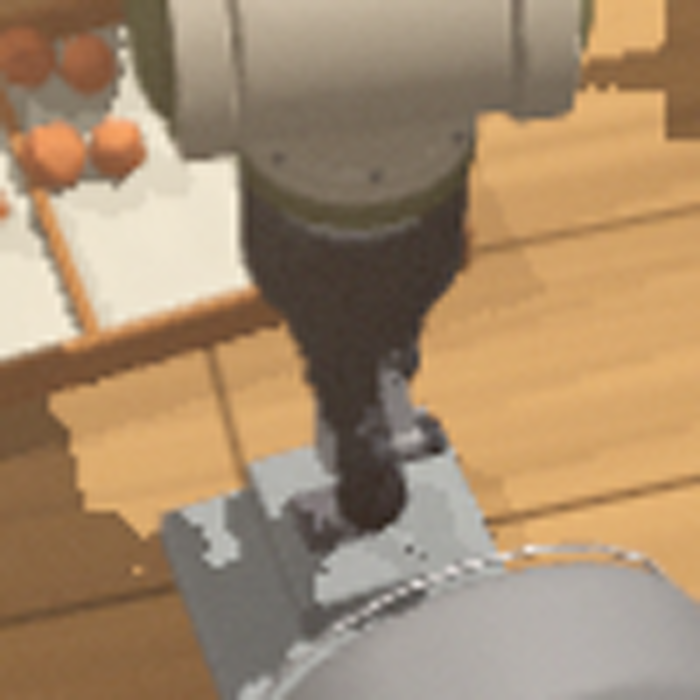

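The ball is at crop (372,493), and fully on is predicted at about (369,496). I push on until I feel the stop.

```bash
for i in 1; do python3 -m handwheel '[[[0,0.2,0],0,0],[[0,0.3,0],0,0],[[0,0.3,0],0,0]]'; done; python3 -m handwheel '[[[0,0.2,0],0,0],[[0,0.2,0],0,0]]'
```

```text
time_s: 18.58
eef_pos: [0.6852, 0.065, 0.0979]
orientation: [-2.107, -2.329, 0.0]
contact_force: [-2.3, 0.7, 0.0]
width: -0.0
time_s: 18.75
eef_pos: [0.6856, 0.0651, 0.0977]
orientation: [-2.105, -2.327, 0.006]
contact_force: [-10.3, -1.2, 4.2]
width: 0.002
```

```bash
python3 -m handwheel '[[[0,0.1,0],0,0],[[0,0.1,0],0,0]]'; python3 -m handwheel '[[[0,-0.5,0],0,0],[[0,-2,0],0,0],[[0,-4,0],0,0],[[0,-6,-1],0,0],[[0,-8,-4],0,0],[[0,-10,-7],0,0],[[0,-13,-10],0,0],[[0,-16,-13],0,0],[[0,-19,-15],0,0],[[0,-21,-16],0,0],[[0,-21,-16],0,0],[[0,-21,-16],0,0]]'
python3 - <<'E'
from h import *
goal([.3,-.3,.3],.1)
s=Cam("scene");t=Cam("top")
s.crop("pics/m1.png",280,250,380,350,7); t.crop("pics/m2.png",150,130,430,310,2.85); cv2.imwrite("pics/m3.png",s.img[:,:,::-1])
E
```

```text
time_s: 18.92
eef_pos: [0.6858, 0.0651, 0.0977]
orientation: [-2.104, -2.326, 0.008]
contact_force: [-14.1, -1.6, 5.1]
width: -0.003
time_s: 19.92
eef_pos: [0.4793, 0.0443, 0.2589]
orientation: [2.106, 2.327, 0.003]
contact_force: [0.1, 0.9, 0.2]
width: -0.003
t 19.92 tcp [0.4793 0.0443 0.2589] yawY 0.1 tilt [ 0.0033 -0.0004 -1.    ] F [0.1461 0.8501 0.158 ] w -0.003 j [-0.1545  0.2375  1.4279  0.0001  1.4729 -0.2543]
shift cm [-32.4762 -21.2517  -4.1527] turn -0.0
```

View pics/m1.png

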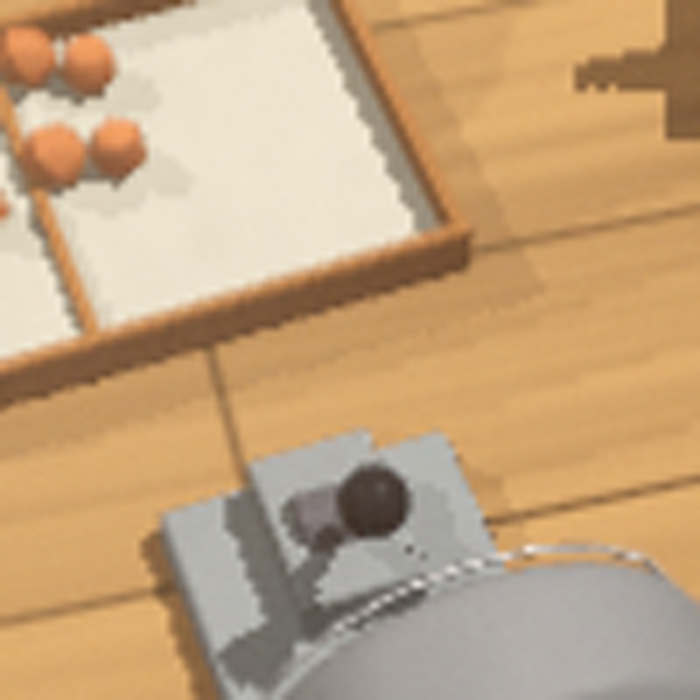

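View pics/m2.png

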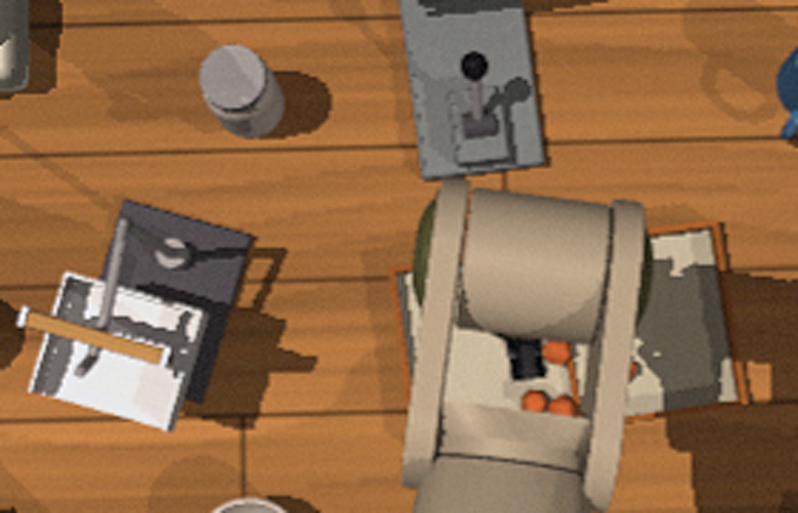

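View pics/m3.png

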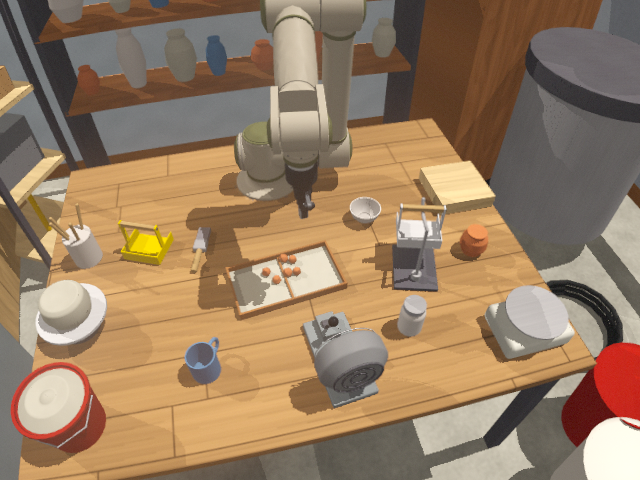

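The lever leans to the drum: ball at scene crop (373,500), top crop (474,66). The scoop hangs level, and the six lumps and the bystanders are where they should be. Last I check the lever angle and that the scoop is still.

Run:
```python
from h import *
import time
s=Cam("scene");t=Cam("top")
P,e=tri(t,(150+474/2.85-.35,130+66/2.85-.35),s,(280+373/7-.4,250+500/7-.4)); print("ball",P,e)
d=P[:2]-np.array([.6372,.0604]); print("travel",np.linalg.norm(d),"full 0.0767")
a=s.img[170:290,380:460].astype(int); 
for i in range(6): s2=Cam("scene")
b=s2.img[170:290,380:460].astype(int); print("diff over 0.3s",abs(a-b).max(),abs(a-b).mean())
t.crop("pics/n1.png",150,200,240,300,6)
print(ctrl.sense()["contact_force"],ctrl.sense()["time_s"])
```

```text
ball [0.7117 0.0685 0.1121] 0.0007979617594395241
travel 0.07496830522988272 full 0.0767
diff over 0.3s 19 1.1910416666666668
[-0.3964  0.7286  1.1524] 20.4167
```

```bash
python3 -c "
from station import ctrl
print(ctrl.hand_in())"
```

```text
the job is handed in; nothing more can be done
None
```

The job is done and handed in at about 20.4 s of the 64 s allowed.

- **Lumps:** I gripped the aluminium scoop 35 mm to one side of the bar's middle and turned it half round. It went over the tray straddling the rib, and one fast run-in and reversal threw out all six lumps. The clear top view showed four in the left bay and two in the right, all inside the walls. My last picture still showed all six in the tray.
- **Scoop:** It hangs empty by the middle of its bar on the hook, level and clear of the gripper. Two frames 0.3 s apart differed only by what looks like image noise.
- **Lever:** I pushed it until it met its stop, at about 14 N. The ball then measured at (0.712, 0.069, 0.112) m, against (0.711, 0.068, 0.112) expected for fully on. The ball's measured travel was 75.0 mm against the nominal 76.7 mm, which is within the 2 mm calibration.
- **Bystanders:** The jar, mug, bowl, brush and pot look unmoved in the last pictures. I did not measure their positions again.

No check failed. I did this after the dump, in the order you asked, and the arm was touching nothing at hand-in.

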